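Unpin the under-sink brush tray and put the bottle brushes away

ROBOT

A 6-joint arm with a two-finger parallel gripper is mounted at the origin on the work surface. World frame = base frame: x ahead of the robot, y to its left, z up, the work surface at z = 0. Lengths are in m, angles in rad, forces in N, time in s.
With the tool pointing down it reaches from about 0.35 to 0.95 m from the base axis. Payload 17.4 kg.
Tool frame: the origin (TCP) lies midway between the tips of the shut fingers; the grasp point (between the pads) lies 19 mm behind it; z points along the fingers, y is the line along which they close (so a half turn about z gives the same grasp; the last joint's range is limited). The gripper opens to 93 mm and grips with 3 to 60 N. Pads are 15 mm wide; open, the fingers measure 128 mm over their backs; the gripper's body (75 mm by 188 mm) begins 65 mm behind the grasp point.
Start: joints at [-1.211, 0.116, 1.442, -0, 1.584, -0.038], TCP at [0.261, -0.622, 0.219] pointing down, gripper open.
Joint ranges: [-2.83, 2.83], [-0.83, 2.19], [0.07, 2.5], [-1.14, 4.28], [0.01, 3], [-2.97, 2.97]. Speed limits (rad/s): [1.89, 1.89, 2.22, 3.14, 3.14, 3.14].

INTERFACE

Orientations are given as a 3x3 rotation matrix whose columns are the frame's x, y, z axes.
In Python, from workcell import goto, move_linear, set_joints, move_gripper, sleep, inverse_kinematics, grab_frame, camera_model, MotionError, job_done, current_time, current_joint_positions, current_joint_velocities, current_joint_torque, current_tool_pos, current_orientation, current_wrist_force, current_torque, current_gripper_width, current_grip_force gives the robot as it stands. The module is installed in compiled form; this text tells all that it offers. Calls block until the motion is done:
- goto(position, orientation): joint-space move of the TCP to a pose.
- move_linear(position, v=0.15, frame=None, max_force=None): straight line of the TCP; frame=None keeps the orientation; v is the mean speed in m/s. With max_force (N) it stops when the force on the tool has changed by that much, and returns True; else False.
- set_joints(angles): joint-space move.
- move_gripper(opening, effort=None): opening from 0.0 (shut) to 1.0 (fully open); effort is the grip in N (None keeps the last); returns when the fingers have stopped.
- sleep(seconds).
- inverse_kinematics(position, orientation): joint angles nearest the present ones, or None.
- grab_frame(name): name is "scene" or "top"; returns the picture (400x640x3 uint8, red, green, blue); there is no depth.
- camera_model(name): a dict with "K" (3x3 intrinsics, pixels), "dist" ([k1, k2, p1, p2, k3] as OpenCV has them; the pictures are not rectified), "pose" (4x4, takes a point from camera to world coordinates). Camera axes: x right, y down, z forward; pixel columns grow to the right and rows downward; lengths in m; the calibration is good to about 2 mm. A picture is of the moment at which its call begins. camera_model takes no time and is no camera call.
A pose or a line that the arm cannot do raises MotionError and nothing moves.
- job_done(): hands the job in; it is judged then, once.
Readings, each from a call of its own:
- current_time(): time.
- current_joint_positions(): joint angles.
- current_joint_velocities(): joint speeds.
- current_joint_torque(): joint torques, N m.
- current_tool_pos(): TCP position.
- current_orientation(): TCP orientation.
- current_wrist_force(): force on the tool from outside, world axes, zero at the start.
- current_torque(): the same for the moment, N m.
- current_gripper_width(): opening from 0.0 (shut) to 1.0 (fully open).
- current_grip_force(): force on a finger pad.
Only numpy, scipy, OpenCV 4.12 (cv2) and the standard library are available. Lean on these libraries where they do the work, as an engineer would, in place of code of your own. Each camera call takes 0.05 s, during which the arm holds its last target. There are 200 camera calls.

TASK

Get the brush tray under the sink into use: draw the red-handled locking pin out of its bore and park it in the yellow-lipped notch beside it, shank lying in the notch and handle outward. Stand the chrome washer tin, which is in the tray's way, on the cork coaster, then pull the tray out to its stop. Lay every bottle brush flat in a lane of its own with its bristles at the blue end, push the tray fully shut, and leave the other things undisturbed.

Things in the scene. Friction and masses are not known exactly. Their poses are not given: they have to be found in the camera images.
- pin: Locking pin, seated in the bore at the start; 70 g. Steel shank 10 mm dia, 70 mm long; red collar 24 x 24 x 4 mm; red handle 18 x 18 mm, 45 mm long past the collar. Origin on the axis at the collar's shank-side face; x axis along the pin, shank to handle (handle middle x = +26 mm, tip x = -70 mm, centre of mass x = -21 mm).
- pin_tip (a point): Tip of the pin's shank, on its axis.
- bore (a point): Outer mouth of the bore, on the seated pin's axis, 45 mm above the shelf, at the left of the white tray housing (fixed; 268 mm wide, 200 deep, 80 high). Axes: x into the housing, away from the robot; y left, outward along the bore (the way to draw the pin); z up. Bore 13 x 12 mm, 46 mm long (to y = -46 mm). Grey bracket 37 mm wide in x, top 17 mm above this point.
- notch (a point): Outer (left) end of the parking notch, on a parked pin's axis, 40 mm above the shelf. Axes as bore. A groove open at the top, along y from 0 to -46 mm, parallel to the bore, 90 mm nearer the robot; 16 mm wide, floor 5 mm below the point; yellow flared lips to 20 mm above it, 35 mm apart. Parked: shank on the groove floor, collar just outside at y = 0 to 15 mm, handle beyond.
- brush_tray (a joint): Sliding brush tray: metres pulled out of the housing towards the robot (along -x of the housing), 0 shut, 0.205 at its stop. It stays where it is left. While the pin is in the bore it can move only about 3 mm.
- tray_handle (a point): Middle of the tray's steel bar handle: 12 mm dia, 90 mm long along y, 55 mm above the shelf, 40 mm in front of the wooden tray front (72 mm high). Moves with the tray; axes as bore.
- tray_in (a point): Centre of the tray's inner floor, 12 mm above the shelf; moves with the tray; axes as bore. Inside 168 (x) by 206 mm (y), walls 38 mm high. Four lanes along y, centred at x = -63, -21, +21, +63 mm; low ribs between (14 mm high, only at y = 38..102 and -68..-102 mm). Blue end: left, +y. With the tray at its stop the housing's front edge is 53 mm past the far lane's centre.
- brush_a: Bottle brush with orange bristles and a wooden handle, 170 mm long, 60 g; may be absent. Origin on its axis at mid length, 13 mm above what it lies on; x axis along the brush, to the bristle end. Bristle head 26 mm thick, from x = +19 to +85 mm; handle 14 x 14 mm from x = -71 to +17 mm (grip near x = -20 mm); end knob 26 x 26 mm from x = -85 to -71 mm.
- brush_b: Bottle brush with yellow bristles and a wooden handle, 170 mm long, 60 g; may be absent. Origin on its axis at mid length, 13 mm above what it lies on; x axis along the brush, to the bristle end. Bristle head 26 mm thick, from x = +19 to +85 mm; handle 14 x 14 mm from x = -71 to +17 mm (grip near x = -20 mm); end knob 26 x 26 mm from x = -85 to -71 mm.
- brush_c: Bottle brush with green bristles and a wooden handle, 170 mm long, 60 g; may be absent. Origin on its axis at mid length, 13 mm above what it lies on; x axis along the brush, to the bristle end. Bristle head 26 mm thick, from x = +19 to +85 mm; handle 14 x 14 mm from x = -71 to +17 mm (grip near x = -20 mm); end knob 26 x 26 mm from x = -85 to -71 mm.
- brush_d: Bottle brush with grey bristles and a wooden handle, 170 mm long, 60 g; may be absent. Origin on its axis at mid length, 13 mm above what it lies on; x axis along the brush, to the bristle end. Bristle head 26 mm thick, from x = +19 to +85 mm; handle 14 x 14 mm from x = -71 to +17 mm (grip near x = -20 mm); end knob 26 x 26 mm from x = -85 to -71 mm.
- brush_a_tip (a point): Bristle end of brush_a, on its axis, 85 mm from its origin.
- brush_b_tip (a point): Bristle end of brush_b, on its axis, 85 mm from its origin.
- brush_c_tip (a point): Bristle end of brush_c, on its axis, 85 mm from its origin.
- brush_d_tip (a point): Bristle end of brush_d, on its axis, 85 mm from its origin.
- pump_green: Closed green pump bottle, 64 mm dia, 136 mm tall, standing; bystander. Origin under its centre.
- pump_amber: Closed amber pump bottle, 64 mm dia, 136 mm tall, standing; bystander. Origin under its centre.
- plunger: Red plunger head, 112 mm dia, 85 mm tall; bystander. Origin under its centre.
- washer_tin: Chrome tap washer tin, round, 56 mm dia, 40 mm tall, 150 g, standing in the tray's way at the start. Origin under its centre; z axis up.
- coaster: Round cork coaster, 96 mm dia, 4 mm thick, fixed to the shelf. Origin under its centre.
- jar: Glass jar with a blue lid, 70 mm dia, 90 mm tall; bystander. Origin under its centre.
- tap_handle: Spare tap handle, 75 mm long, 39 mm tall; bystander. Origin under its centre.

How it is judged:
By the outcome, as a careful person would: the job done as asked, in the order asked, and still so for the second after the job is handed in, with the robot touching nothing.
Of brush_a, brush_b, brush_c, brush_d only 3 to 4 are there at a start; the rules pass over those that are not, and their reading is None.
At some moment in a run one of brush_a, brush_b, brush_c, brush_d may be knocked a few centimetres aside while the robot is not near it.
Once in a run the grip may slacken for a moment while it holds something.
It also fails if it takes over 210 s, if anything falls off the work surface, if the arm or the gripper's body presses on something with over 40 N, if the wrist force passes 120 N, or if a joint passes its speed limit or range.

## Working session

There is one attempt and no reset: what is moved stays moved. The work goes in short steps, each a Python script; the robot and the scene stay as the last script left them, time stands still between calls to the robot, and variables do not carry over. Pictures are saved under pics/ and viewed, at most 14 in all, crops included, and the job is handed in when it is done.

```bash
mkdir -p pics; ls
python3 - <<'E'
from workcell import *
import cv2, numpy as np
np.set_printoptions(precision=4,suppress=True)
for n in("scene","top"):
    im=grab_frame(n); cv2.imwrite(f"pics/{n}0.png",im[:,:,::-1]); m=camera_model(n); print(n,m["K"],m["dist"],m["pose"])
print(current_time(),current_tool_pos(),current_orientation())
E
```

```text
pics
scene [[474.8692   0.     311.7993]
 [  0.     474.8692 195.9833]
 [  0.       0.       1.    ]] [-0.0934  0.      0.      0.      0.    ] [[ 0.0518  0.6828 -0.7288  1.7722]
 [ 0.9985 -0.0492  0.0248 -0.0566]
 [-0.0189 -0.729  -0.6843  1.2343]
 [ 0.      0.      0.      1.    ]]
top [[385.1819   0.     324.5517]
 [  0.     385.1819 200.2528]
 [  0.       0.       1.    ]] [-0.0073  0.      0.      0.      0.    ] [[-0.0271 -0.9901  0.1376  0.3819]
 [-0.9994  0.0238 -0.0253  0.0255]
 [ 0.0218 -0.1382 -0.9902  1.3288]
 [ 0.      0.      0.      1.    ]]
0.1 [ 0.2614 -0.6221  0.218 ] [[ 0.9219  0.3874 -0.0004]
 [ 0.3874 -0.9219  0.001 ]
 [ 0.     -0.0011 -1.    ]]
```

View pics/scene0.png

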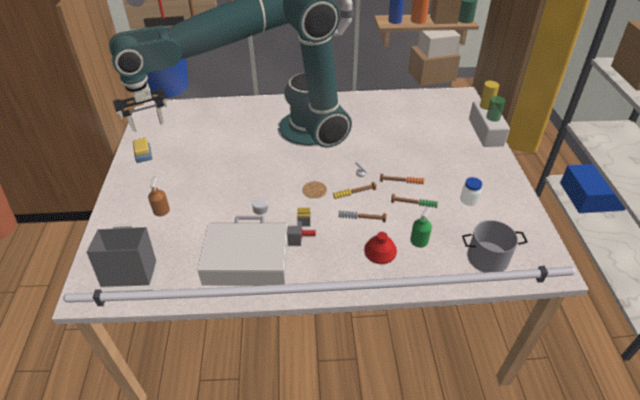

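View pics/top0.png

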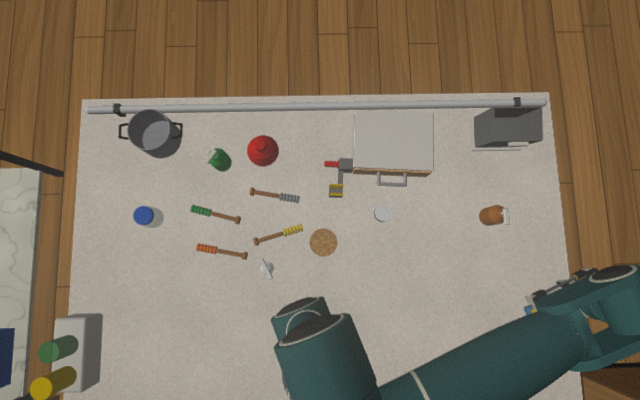

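Both views show four brushes: in the top picture grey (275,195), green (215,213), yellow (278,235) and orange (222,251). The pin is at about (332,164), the notch at (336,190), the tin at (383,214), the coaster at (323,242) and the tray handle at (392,181). I'll enlarge both views.

```bash
python3 - <<'E'
import cv2
t=cv2.imread("pics/top0.png")[95:285,185:445]; cv2.imwrite("pics/t0c.png",cv2.resize(t,None,fx=3,fy=3,interpolation=cv2.INTER_CUBIC))
t=cv2.imread("pics/scene0.png")[150:290,190:450]; cv2.imwrite("pics/s0c.png",cv2.resize(t,None,fx=3,fy=3,interpolation=cv2.INTER_CUBIC))
E
cat > h.py <<'E'
from workcell import *
import cv2, numpy as np
np.set_printoptions(precision=4,suppress=True)
CM={n:camera_model(n) for n in("scene","top")}
def ray(n,px):
    m=CM[n]; u=cv2.undistortPoints(np.float64(px).reshape(1,1,2),m["K"],np.float64(m["dist"]))[0,0]
    P=np.array(m["pose"]); d=P[:3,:3]@np.r_[u,1]; return P[:3,3],d/np.linalg.norm(d)
def plane(n,px,z):
    o,d=ray(n,px); return o+d*(z-o[2])/d[2]
def tri(ps,pt):
    (a,u),(b,v)=ray("scene",ps),ray("top",pt)
    s=np.linalg.lstsq(np.c_[u,-v],b-a,rcond=None)[0]
    p,q=a+u*s[0],b+v*s[1]; return (p+q)/2,np.linalg.norm(p-q)
def proj(n,p):
    m=CM[n];P=np.linalg.inv(np.array(m["pose"]))
    return cv2.projectPoints(np.float64(p).reshape(1,1,3),cv2.Rodrigues(P[:3,:3])[0],P[:3,3],m["K"],np.float64(m["dist"]))[0][0,0]
HUE={'a':((3,14),120,150),'b':((20,32),120,100),'c':((45,80),80,60)}
E
```

```text
(no output)
```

View pics/t0c.png

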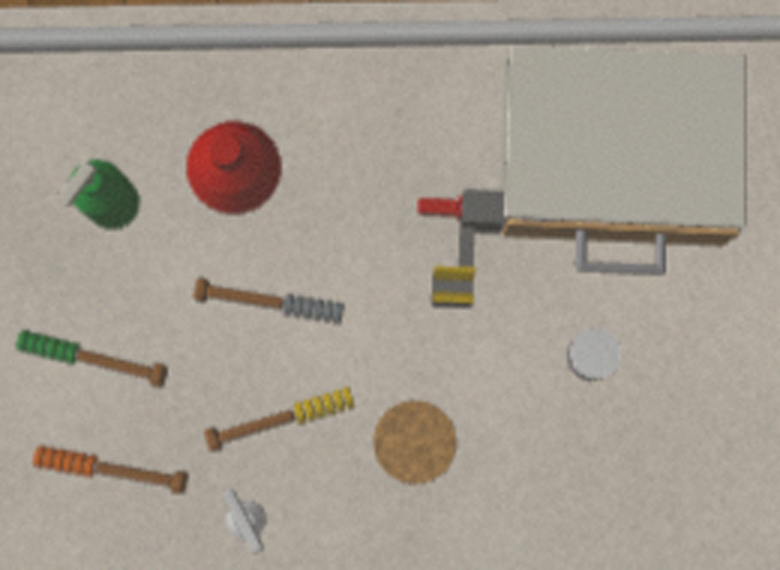

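View pics/s0c.png

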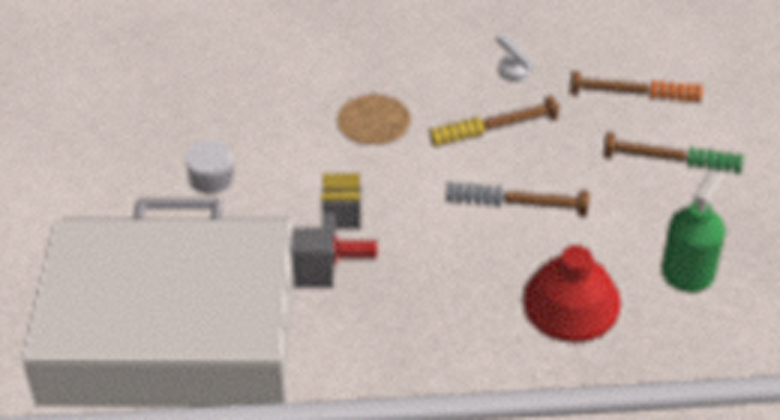

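The enlarged views put the crop scale at 3x. The pin handle is at crop (440,206) in top, the lips at (453,285), the bar at (620,268), the tin at (593,353) and the coaster at (415,441). The grey and yellow brushes have their bristles to the right, so both need turning. Now measuring with masks.

```bash
cat >> h.py <<'E'
ROI={"scene":(190,150,450,290),"top":(185,95,445,285)}
def look(n): return cv2.cvtColor(grab_frame(n),cv2.COLOR_RGB2HSV)
def mask(hsv,lo,hi,roi=None):
    m=cv2.inRange(hsv,np.array(lo),np.array(hi)); 
    if roi: 
        k=np.zeros_like(m); x0,y0,x1,y1=roi; k[y0:y1,x0:x1]=1; m=m*k
    return m
def blobs(m,amin=12):
    k,l,s,c=cv2.connectedComponentsWithStats(m,connectivity=8)
    return sorted([(s[i,4],c[i],s[i,:4],l==i) for i in range(1,k) if s[i,4]>=amin],key=lambda b:-b[0])
E
python3 - <<'E'
from h import *
for n in("scene","top"):
    f=cv2.cvtColor(cv2.imread(f"pics/{n}0.png"),cv2.COLOR_BGR2HSV)
    for nm,lo,hi in(("red",(0,170,70),(4,255,255)),("red2",(172,150,70),(180,255,255)),("orange",(5,160,140),(14,255,255)),("brown",(5,90,50),(16,185,165)),("yellow",(20,120,70),(32,255,255)),("green",(50,90,40),(80,255,255)),("roof",(25,8,100),(60,60,230)),("coaster",(8,90,110),(20,150,220)),("dark",(0,0,30),(180,30,110)),("grey",(95,5,60),(130,80,230))):
        print(n,nm,[(b[0],b[1].round(1).tolist(),b[2].tolist()) for b in blobs(mask(f,lo,hi,ROI[n]))[:7]])
    # sample colours
    pts={"top":[(593,353),(620,268),(600,140),(415,441),(320,310),(240,298),(600,500),(440,206)],"scene":[(210,155),(175,204),(160,280),(375,118),(470,193),(540,198),(300,50),(355,248)]}[n]
    x0,y0=ROI[n][:2]; print([f[int(y0+y/3),int(x0+x/3)].tolist() for x,y in pts])
E
```

```text
scene red [(np.int32(593), [381.4, 248.9], [366, 233, 30, 30]), (np.int32(29), [309.0, 232.4], [303, 231, 12, 4])]
scene red2 []
scene orange []
scene brown [(np.int32(242), [313.8, 189.7], [303, 182, 23, 16]), (np.int32(110), [400.8, 179.3], [381, 174, 42, 10]), (np.int32(83), [373.6, 216.3], [359, 214, 27, 7]), (np.int32(74), [403.0, 199.4], [392, 195, 27, 8]), (np.int32(70), [364.7, 187.7], [352, 183, 24, 10])]
scene yellow [(np.int32(95), [303.2, 212.1], [298, 208, 12, 9]), (np.int32(84), [342.2, 193.3], [334, 190, 18, 8])]
scene green [(np.int32(410), [420.8, 232.5], [412, 218, 19, 29]), (np.int32(38), [430.7, 203.1], [426, 201, 11, 5]), (np.int32(14), [422.1, 202.2], [420, 201, 5, 4])]
scene roof [(np.int32(58), [428.2, 202.8], [419, 198, 20, 10]), (np.int32(49), [427.5, 232.3], [418, 217, 15, 31])]
scene coaster [(np.int32(284), [314.1, 189.4], [303, 182, 23, 16]), (np.int32(90), [405.5, 178.8], [381, 174, 43, 10]), (np.int32(52), [360.9, 188.8], [350, 185, 22, 10]), (np.int32(52), [373.5, 215.6], [359, 214, 27, 5]), (np.int32(30), [407.2, 199.4], [396, 198, 23, 5])]
scene dar
[... 1731 characters left out ...]
2(85), [224.7, 216.4], [211, 212, 28, 11]), (np.int32(74), [265.6, 193.4], [254, 191, 25, 6]), (np.int32(72), [269.4, 236.7], [258, 232, 24, 10]), (np.int32(51), [209.9, 95.5], [196, 95, 30, 2])]
top dark [(np.int32(236), [344.5, 167.9], [338, 159, 15, 24]), (np.int32(102), [227.2, 110.4], [185, 110, 87, 2]), (np.int32(89), [288.9, 197.5], [279, 193, 21, 10]), (np.int32(50), [294.8, 109.2], [276, 109, 43, 2]), (np.int32(44), [361.8, 108.1], [343, 108, 41, 2]), (np.int32(37), [426.7, 107.1], [411, 107, 34, 2]), (np.int32(32), [335.6, 189.8], [329, 189, 13, 3])]
top grey []
[[30, 3, 170], [143, 8, 121], [23, 19, 165], [16, 122, 153], [95, 14, 112], [13, 117, 120], [17, 27, 171], [2, 178, 153]]
```

Run:
```python
from h import *
T=lambda x,y:(185+x/3-.33,95+y/3-.33)
S=lambda x,y:(190+x/3-.33,150+y/3-.33)
C={}
for k,s,t in(("FL",(289,219),(505,217)),("FR",(62,217),(745,226)),("BL",(284,360),(509,48)),("BR",(27,360),(745,56)),
 ("barL",(217,204),(580,266)),("barR",(138,204),(662,269)),("barM",(177,203),(621,268)),("tin top",(211,155),(593,351)),("coaster",(374,118.5),(415,441)),
 ("pin end",(376,246),(419,206)),("lipnear",(341,180),(453,298)),("lipfar",(341,193),(454,272)),("notch LL outer end far lip",(361,193),(434,271))):
    p,e=tri(S(*s),T(*t)); C[k]=p; print(k,p,round(e,4))
print("pin handle mask",tri((309,232.4),(331,163.3)))
for a,b in(("FL","FR"),("BL","BR")):
    d=C[a]-C[b]; print(np.degrees(np.arctan2(-d[0],d[1])),np.linalg.norm(d))
for a,b in(("BL","FL"),("BR","FR")):
    d=C[a]-C[b]; print(np.degrees(np.arctan2(d[1],d[0])),np.linalg.norm(d))
```

```text
FL [ 0.6651 -0.1061  0.0774] 0.0039
FR [ 0.648  -0.3669  0.0822] 0.0058
BL [ 0.8617 -0.1161  0.0749] 0.0005
BR [ 0.8465 -0.383   0.0767] 0.0036
barL [ 0.6124 -0.1907  0.0534] 0.0032
barR [ 0.6068 -0.2829  0.054 ] 0.0028
barM [ 0.6089 -0.2369  0.0546] 0.0037
tin top [ 0.5172 -0.2021  0.0418] 0.0018
coaster [0.4231 0.0003 0.0028] 0.001
pin end [ 0.6865 -0.0109  0.0489] 0.002
lipnear [ 0.5798 -0.0461  0.0503] 0.002
lipfar [ 0.6082 -0.0474  0.0573] 0.0013
notch LL outer end far lip [ 0.6098 -0.0246  0.0573] 0.0004
pin handle mask (array([ 0.6866, -0.0324,  0.047 ]), np.float64(0.0004074211253791066))
-3.7558576600830036 0.2614700257729081
-3.2622288806175455 0.2674013101046391
-2.9065121218194454 0.19679713929444997
-4.631364866969507 0.19916107057342763
```

The two views agree to within a few mm. The housing is turned by about −3.6°, the pin's outer end is at (0.6865, −0.011), and the notch mouth is near (0.5955, −0.024). Starting with the pin.

```bash
cat >> h.py <<'E'
YAW=np.radians(-3.6)
XH=np.array([np.cos(YAW),np.sin(YAW),0]); YH=np.array([-np.sin(YAW),np.cos(YAW),0]); Z=np.array([0,0,1.])
BORE=np.array([.6834,-.0598,.045]); NOTCH=np.array([.5955,-.024,.040])
def Ry(v):            # tool pointing down, closing line along v
    v=np.array([v[0],v[1],0]); v/=np.linalg.norm(v); z=-Z; return np.c_[np.cross(v,z),v,z]
def st(s=""): print(s,"t",round(current_time(),1),"tcp",current_tool_pos(),"w",round(current_gripper_width()*93,1),"grip",round(current_grip_force(),1),"F",np.array(current_wrist_force()))
E
python3 - <<'E'
from h import *
g=BORE+26e-3*YH; R=Ry(XH); tcp=g-[0,0,.019]
move_gripper(.6,20)
goto([.45,-.3,.3],R); goto(tcp+[0,0,.12],R); st()
print("blocked",move_linear(tcp,v=.1,max_force=15)); st()
move_gripper(0,20); st("closed")
E
```

```text
t 3.8 tcp [ 0.685  -0.035   0.1469] w 55.8 grip 0.0 F [-0.1774 -0.2617 -0.1924]
blocked False
 t 5.1 tcp [ 0.6854 -0.0339  0.0268] w 55.8 grip 0.0 F [0.4965 0.1811 0.1305]
closed t 5.8 tcp [ 0.6851 -0.0339  0.026 ] w 18.1 grip 19.8 F [ 0.5299  0.8483 -0.1917]
```

Run:
```python
from h import *
move_gripper(0,40)
p=np.array(current_tool_pos())
print(move_linear(p+.085*YH,v=.06,max_force=25)); st("drawn")
q=p+.085*YH; q[2]=.075
move_linear(q,v=.1); st("up")
for n in("scene","top"): cv2.imwrite(f"pics/{n}1.png",grab_frame(n)[:,:,::-1])
a=cv2.imread("pics/scene1.png")[170:270,260:360]; b=cv2.imread("pics/top1.png")[130:230,270:370]
cv2.imwrite("pics/1c.png",cv2.resize(np.hstack([a,b]),None,fx=4,fy=4,interpolation=cv2.INTER_CUBIC))
```

```text
False
drawn t 7.6 tcp [0.6904 0.0507 0.026 ] w 17.6 grip 39.8 F [ 0.739  -0.3342 -0.0956]
up t 8.2 tcp [0.6903 0.051  0.075 ] w 17.6 grip 39.8 F [ 0.5617 -0.6268 -0.5169]
```

View pics/1c.png

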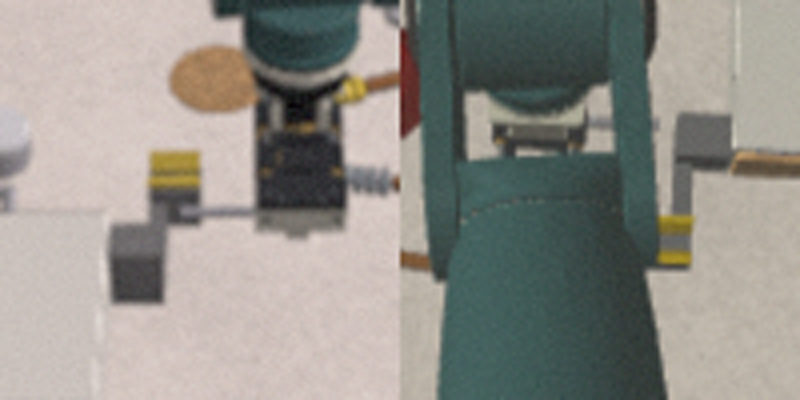

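The pin is out and level in the gripper. Its tip is at scene (305.5,222.5) and top (334,161), clear of the bracket. Parking it next.

Run:
```python
from h import *
p=np.array(current_tool_pos()); 
print("tip",tri((305.2,222.2),(334,161)),"expect",p+[0,0,.019]-.096*YH)
g=NOTCH+.032*YH; t=g-[0,0,.019]; R=Ry(XH)
move_linear(t+[0,0,.054],v=.12); st("over")
print(move_linear(t+[0,0,.012],v=.06,max_force=12)); st("in")
print(move_linear(t+[0,0,-.001],v=.03,max_force=6)); st("down")
move_gripper(.45); sleep(.2); move_linear(t+[0,0,.12],v=.15); st("up")
goto([.5172,-.2021,.2],Ry(np.array([0,1.,0]))) ; st("tin")
for n in("scene","top"): cv2.imwrite(f"pics/{n}2.png",grab_frame(n)[:,:,::-1])
a=cv2.imread("pics/scene2.png")[190:290,260:360]; b=cv2.imread("pics/top2.png")[130:230,290:390]
cv2.imwrite("pics/2c.png",cv2.resize(np.hstack([a,b]),None,fx=4,fy=4,interpolation=cv2.INTER_CUBIC))
```

```text
tip (array([ 0.683 , -0.0421,  0.0938]), np.float64(0.0029904407162799755)) expect [ 0.684  -0.0448  0.0932]
over t 9.3 tcp [0.5979 0.0081 0.0751] w 17.4 grip 39.8 F [-0.3086 -0.4947 -0.6229]
False
in t 10.2 tcp [0.5977 0.0079 0.0334] w 17.8 grip 4.0 F [0.3978 0.5771 0.3189]
True
down t 10.6 tcp [0.5977 0.0081 0.0206] w 17.6 grip 40.0 F [-0.2616  0.7814  4.8518]
up t 12.4 tcp [0.5971 0.008  0.1399] w 42.0 grip 0.0 F [ 0.2264 -0.5294  0.2726]
tin t 14.1 tcp [ 0.5173 -0.2019  0.1997] w 41.5 grip 0.0 F [0.1629 0.6648 0.2476]
```

View pics/2c.png

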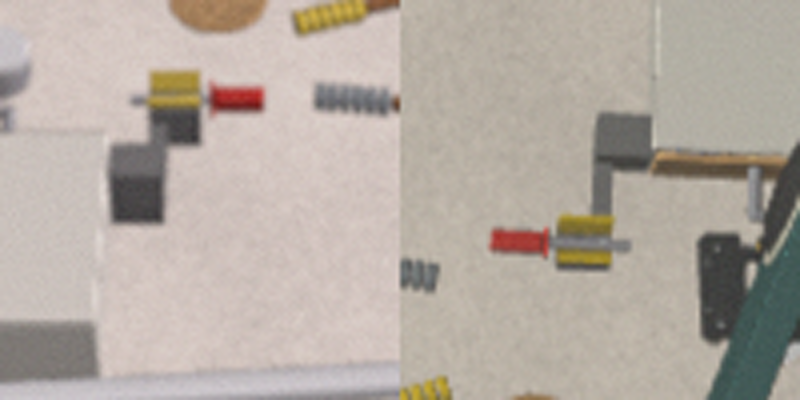

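The pin lies in the notch with its handle outward. The handle is at scene crop (237,98), the tip shows past the lips at (133,99), and the collar is about 6 mm outside. I'll check its height while I move the tin.

Run:
```python
from h import *
fs,ft=[cv2.cvtColor(cv2.imread(f"pics/{n}2.png"),cv2.COLOR_BGR2HSV) for n in("scene","top")]
a=blobs(mask(fs,(0,120,60),(5,255,255),(300,205,345,225)))[0];b=blobs(mask(ft,(0,120,60),(5,255,255),(300,180,335,200)))[0]
print("handle",tri(a[1],b[1]),a[2],b[2])
print("tip",tri((292.7,214.5),(347,191)))
move_gripper(1.0,20)
t=np.array([.5172,-.2021,.006])
print(move_linear(t,v=.15,max_force=12)); move_gripper(0,25); st("closed")
move_linear(t+[0,0,.12],v=.15); st("lift")
c=np.array([.4231,.0003,.0105]); R=Ry(np.array([0,1.,0]))
move_linear(c+[0,0,.12],v=.2); st("over")
print(move_linear(c-[0,0,.002],v=.06,max_force=5)); st("down")
move_gripper(1.0); move_linear(c+[0,0,.15],v=.2)
goto([.50,-.05,.3],Ry(XH)); st()
bar=np.array([.6095,-.2367,.055]); 
move_gripper(.33,30); goto(bar+[0,0,.10],Ry(XH)); st()
for n in("scene","top"): cv2.imwrite(f"pics/{n}3.png",grab_frame(n)[:,:,::-1])
a=cv2.imread("pics/scene3.png")[160:300,200:350]; b=cv2.imread("pics/top3.png")[130:270,290:440]
cv2.imwrite("pics/3c.png",cv2.resize(np.hstack([a,b]),None,fx=2.6,fy=2.6,interpolation=cv2.INTER_CUBIC))
```

```text
handle (array([0.5964, 0.0069, 0.042 ]), np.float64(0.0009733589888850845)) [313 212  13   5] [313 187  14   7]
tip (array([ 0.5909, -0.085 ,  0.04  ]), np.float64(0.0010402789777241089))
False
closed t 17.3 tcp [ 0.5172 -0.2022  0.0061] w 55.4 grip 25.0 F [-0.1568 -0.9219  2.2853]
lift t 18.2 tcp [ 0.5168 -0.2019  0.1248] w 55.6 grip 25.0 F [-0.8344 -0.4731 -1.6352]
over t 19.5 tcp [ 0.4233 -0.0002  0.1304] w 55.7 grip 25.0 F [ 0.0612 -0.0181 -1.9629]
True
down t 21.4 tcp [0.4231 0.0003 0.0101] w 55.6 grip 25.0 F [-1.8534  1.253   5.8281]
 t 24.5 tcp [ 0.4998 -0.0499  0.2992] w 93.3 grip 0.0 F [-0.5741 -0.0081 -0.3184]
 t 26.6 tcp [ 0.6097 -0.2361  0.1563] w 30.5 grip 0.0 F [-0.2309  0.4491 -0.3776]
```

View pics/3c.png

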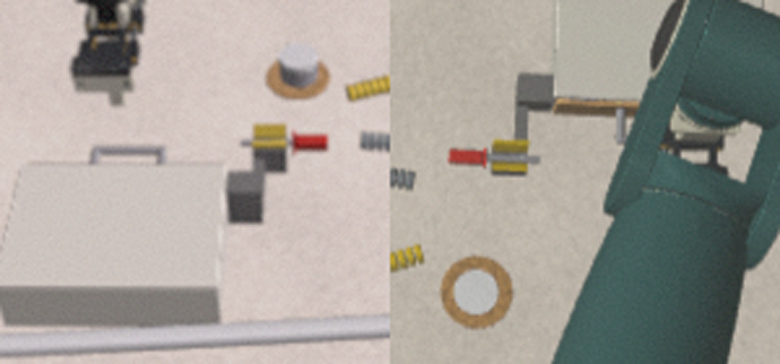

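The tin stands centred on the coaster at crop (475,292). The pin is parked level at z≈0.041. Now pulling the tray.

Run:
```python
from h import *
bar=np.array([.6095,-.2367,.055]); t=bar-[0,0,.019]
print(move_linear(t,v=.12,max_force=12)); st("at bar")
move_gripper(0,30); st("grip")
p=np.array(current_tool_pos())
print(move_linear(p-.200*XH,v=.1,max_force=35)); st("pull")
print(move_linear(p-.209*XH,v=.03,max_force=20)); st("stop")
```

```text
False
at bar t 27.8 tcp [ 0.6099 -0.2369  0.0369] w 30.5 grip 0.0 F [0.2707 0.0962 0.064 ]
grip t 28.3 tcp [ 0.6097 -0.2368  0.0364] w 10.6 grip 30.0 F [0.1995 0.2168 4.5564]
False
pull t 30.4 tcp [ 0.4096 -0.2236  0.0364] w 11.1 grip 30.0 F [-1.5685  6.5324  6.7908]
True
stop t 30.7 tcp [ 0.4058 -0.2233  0.0365] w 11.2 grip 30.0 F [ 7.0495  0.0361 -0.582 ]
```

Run:
```python
from h import *
move_gripper(.33); p=np.array(current_tool_pos()); move_linear(p+[0,0,.15],v=.2)
goto([.3,-.5,.3],Ry(XH)); st()
for n in("scene","top"): cv2.imwrite(f"pics/{n}4.png",grab_frame(n)[:,:,::-1])
a=cv2.imread("pics/scene4.png")[150:290,190:450]; b=cv2.imread("pics/top4.png")[140:290,185:445]
cv2.imwrite("pics/4c.png",cv2.resize(np.vstack([a,b]),None,fx=2,fy=2,interpolation=cv2.INTER_CUBIC))
```

```text
t 33.4 tcp [ 0.3006 -0.4992  0.2994] w 30.7 grip 0.0 F [ 0.3208 -0.3121  0.1288]
```

View pics/4c.png

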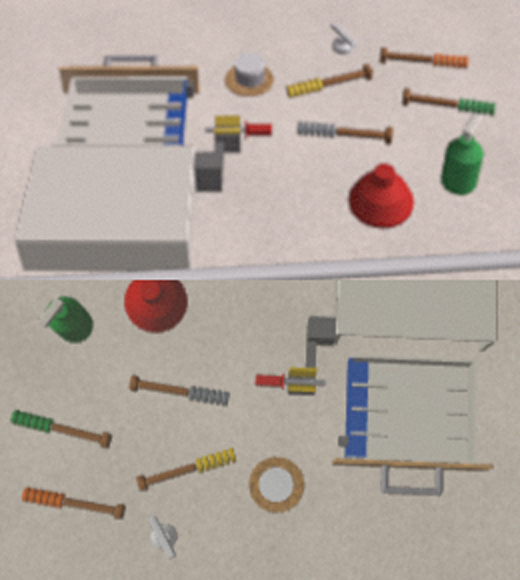

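The tray is out with its blue end on the left at crop (357,410). All four brushes are still in place. Now measuring the tray floor and the brushes numerically.

```bash
cat >> h.py <<'E'
BR={'a':((5,130,110),(15,255,255)),'b':((20,120,70),(32,255,255)),'c':((50,90,40),(85,255,255))}
def fg(rgb):
    lab=cv2.cvtColor(rgb,cv2.COLOR_RGB2LAB).astype(int); bgd=np.median(lab[150:300,190:450].reshape(-1,3),0)
    d=np.abs(lab-bgd); return ((d[...,0]>38)|(np.hypot(d[...,1],d[...,2])>12)).astype(np.uint8)*255
def brushes(n,rgb,z=.013,roi=(185,180,308,262)):
    """colour -> (origin, unit bristle direction, length, elongation) on plane z"""
    m=cv2.medianBlur(fg(rgb),3); x0,y0,x1,y1=roi; k=np.zeros_like(m); k[y0:y1,x0:x1]=m[y0:y1,x0:x1]
    hsv=cv2.cvtColor(rgb,cv2.COLOR_RGB2HSV); out={}
    for A,c,s,sel in blobs(k,70):
        ys,xs=np.nonzero(sel); P=np.array([plane(n,(x,y),z)[:2] for x,y in zip(xs,ys)])
        u=np.linalg.svd(P-P.mean(0),full_matrices=False)[2][0]; t=(P-P.mean(0))@u
        if not .13<np.ptp(t)<.21: continue
        H=hsv[ys,xs].astype(int); br=(H[:,0]>=5)&(H[:,0]<=18)&(H[:,1]>80)&(H[:,2]<160)   # wood
        cnt={q:int(cv2.inRange(H[None].astype(np.uint8),np.array(l),np.array(h)).astype(bool).sum()) for q,(l,h) in BR.items()}
        cnt['a']=int(((H[:,1]>165)&(H[:,0]<15)).sum())
        q=max(cnt,key=cnt.get); q=q if cnt[q]>15 else 'd'
        tail=((H[:,0]<=19)&(H[:,1]>70)&(H[:,1]<=165)); 
        if t[tail].mean()>0: u=-u; t=-t
        w=[np.ptp(((P-P.mean(0))@[-u[1],u[0]])[(t>a)&(t<b)]) for a,b in((-.1,-.06),(.03,.09))]
        o=P.mean(0)+u*(t.max()+t.min())/2
        out[q]=(o,u,np.ptp(t),cnt)
    return out
E
python3 - <<'E'
from h import *
t=cv2.imread("pics/top4.png")[:,:,::-1].copy(); s=cv2.imread("pics/scene4.png")[:,:,::-1].copy()
bt=brushes("top",t); bs=brushes("scene",s,roi=(325,165,450,225))
for k in bt: print(k,bt[k]); 
for k in bs: print("S",k,bs[k]); 
for k in bt:
    if k in bs:
        f=lambda n,b:proj(n,np.r_[b[0],.013]); print(k,"tri",tri(f("scene",bs[k]),f("top",bt[k])))
for n,im,roi in(("top",t,(340,165,380,240)),("scene",s,(265,185,300,230))):
    b=blobs(mask(cv2.cvtColor(im,cv2.COLOR_RGB2HSV),(105,120,40),(125,255,255),roi))[0]
    r=cv2.minAreaRect(np.argwhere(b[3])[:,::-1].astype(np.float32)); print(n,"blue",b[0],b[2])
    for c in cv2.boxPoints(r): print("   ",c,(plane(n,c,.012)-[.5412,-.2323,.012])@np.c_[XH,YH,Z])
E
```

```text
a (array([0.4002, 0.3448]), array([0.208 , 0.9781]), np.float64(0.1755871539774242), {'a': 62, 'b': 0, 'c': 0})
c (array([0.5269, 0.3671]), array([0.2709, 0.9626]), np.float64(0.17623977834555604), {'a': 0, 'b': 0, 'c': 88})
b (array([0.4521, 0.154 ]), array([ 0.2803, -0.9599]), np.float64(0.17115250572997348), {'a': 0, 'b': 89, 'c': 0})
d (array([0.5871, 0.1649]), array([-0.1869, -0.9824]), np.float64(0.17192964410097206), {'a': 0, 'b': 0, 'c': 0})
S d (array([0.5882, 0.1618]), array([-0.1951, -0.9808]), np.float64(0.16679397317535188), {'a': 0, 'b': 0, 'c': 0})
S c (array([0.5264, 0.3636]), array([0.2692, 0.9631]), np.float64(0.17107189138013704), {'a': 0, 'b': 0, 'c': 51})
S b (array([0.4515, 0.152 ]), array([ 0.2766, -0.961 ]), np.float64(0.17723748744566098), {'a': 0, 'b': 84, 'c': 0})
S a (array([0.4008, 0.3434]), array([-0.1894, -0.9819]), np.float64(0.17159026251505483), {'a': 18, 'b': 0, 'c': 0})
a tri (array([0.4001, 0.3442, 0.0125]), np.float64(0.0013097112835119508))
c tri (array([0.5266, 0.3652, 0.0136]), np.float64(0.003401998075126653))
b tri (array([0.452 , 0.1529, 0.0135]), np.float64(0.002029615696234414))
d tri (array([0.5871, 0.1635, 0.012 ]), np.float64(0.0030580519307214964))
top blue 361 [358 180  11  48]
    [357.5985 226.854 ] [-0.078   0.1088  0.    ]
    [358.8657 179.9693] [0.0856 0.1082 0.    ]
    [368.2372 180.2226] [0.086  0.0755 0.    ]
    [366.9701 227.1073] [-0.0777  0.0766  0.    ]
scene blue 110 [273 195  10  27]
    [272.2833 220.0922] [0.0403 0.0751 0.    ]
    [275.3276 194.215 ] [-0.0955  0.0769  0.    ]
    [283.2184 195.1433] [-0.0901  0.1072  0.    ]
    [280.1741 221.0205] [0.0451 0.1037 0.    ]
```

The brushes agree to about 2 mm between views, with heights of 12–14 mm. The tray centre is (0.5415, −0.2315). Before moving I'll check reach for every pick and place.

```bash
cat >> h.py <<'E'
TRAY=np.array([.5415,-.2315,.012]); ZP=.004
def plan(o,u,lane):
    """feasible (s, pick pose, place pose); s: which way round the gripper goes"""
    g=np.r_[o-.020*u,ZP]; t=TRAY+lane*XH-.020*YH; t[2]=ZP+.012; best=None
    for s in(1,-1):
        Rp=Ry(s*np.array([-u[1],u[0]])); Rt=Ry(-s*XH); up=np.array([0,0,.15])
        js=[inverse_kinematics(p,R) for p,R in((g+up,Rp),(g,Rp),(t+up,Rt),(t,Rt))]
        if all(j is not None for j in js):
            c=max(abs(j[5]) for j in js)
            if best is None or c<best[0]: best=(c,s,g,Rp,t,Rt)
    return best
def see():
    return brushes("top",grab_frame("top"))
E
python3 - <<'E'
from h import *
b=see(); S=brushes("scene",grab_frame("scene"),roi=(325,165,450,225))
for q,l in(('c',-.057),('a',.057),('b',-.019),('d',.019)):
    p=plan(b[q][0],b[q][1],l); print(q,b[q][0],S[q][0],p and (p[0],p[1],p[2],p[4]))
print("plunger",plane("top",(262,152),0),"pump",plane("top",(222,166),0))
E
```

```text
c [0.5269 0.3671] [0.5263 0.3637] (np.float64(0.8216357892101791), -1, array([0.5214, 0.3479, 0.004 ]), array([ 0.4834, -0.2479,  0.016 ]))Traceback (most recent call last):
  File "<stdin>", line 4, in <module>
KeyError: 'a'
```

Run:
```python
from h import *
im=grab_frame("top"); b=brushes("top",im); print({k:v for k,v in b.items()})
m=cv2.medianBlur(fg(im),3); print([(x[0],x[1].round(),x[2].tolist()) for x in blobs(m[:, :310].copy(),40) if x[2][1]>170 and x[2][1]<280])
cv2.imwrite("pics/5c.png",cv2.resize(im[180:280,180:320,::-1],None,fx=4,fy=4,interpolation=cv2.INTER_CUBIC))
```

```text
{'a': (array([0.4004, 0.3447]), array([0.2072, 0.9783]), np.float64(0.17558582560363672), {'a': 62, 'b': 0, 'c': 0}), 'c': (array([0.5266, 0.3667]), array([0.2694, 0.963 ]), np.float64(0.17524697815319545), {'a': 0, 'b': 0, 'c': 90}), 'b': (array([0.4522, 0.1538]), array([ 0.2793, -0.9602]), np.float64(0.17078915774235975), {'a': 0, 'b': 85, 'c': 0}), 'd': (array([0.5871, 0.1649]), array([-0.1852, -0.9827]), np.float64(0.17192387021593097), {'a': 0, 'b': 0, 'c': 0})}
[(np.int32(350), array([144., 215.]), [133, 206, 22, 20]), (np.int32(300), array([220., 251.]), [196, 244, 52, 16]), (np.int32(294), array([213., 213.]), [190, 205, 51, 19]), (np.int32(283), array([279., 234.]), [254, 224, 49, 22]), (np.int32(277), array([276., 195.]), [250, 188, 50, 15])]
```

View pics/5c.png

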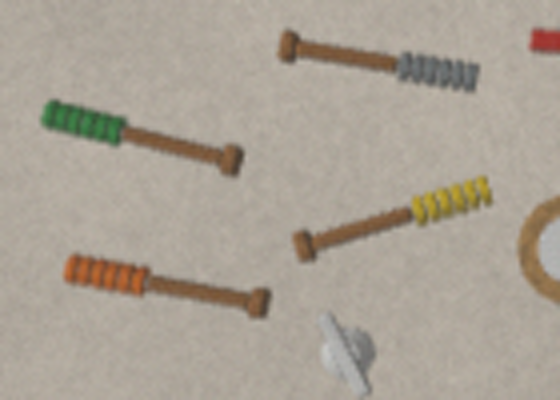

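All four brushes are unmoved; the missing key was only a colour miss in the scene view. Placing green in the near lane first.

```bash
cat >> h.py <<'E'
UP=np.array([0,0,.15])
def pick(q,lane):
    b=see(); o,u=b[q][0]-[0,.0013],b[q][1]; c,s,g,Rp,t,Rt=plan(o,u,lane)
    p=np.array(current_tool_pos())
    move_gripper(.5,20); goto(g+UP,Rp)
    b2=see()
    print(q,"block",move_linear(g,v=.15,max_force=10)); move_gripper(0,30); st("closed")
    move_linear(g+UP,v=.2); st("lift"); return t,Rt
def place(t,Rt,free=.20):
    goto(t+UP,Rt); st("over")
    move_linear(t+[0,0,.045],v=.2)
    print("hit",move_linear(t+[0,0,.004],v=.08,max_force=8)); st("low")
    print("hit",move_linear(t-[0,0,.001],v=.03,max_force=4)); st("down")
    move_gripper(free); sleep(.1); st("open")
    move_linear(t+UP,v=.2); st("up")
E
python3 - <<'E'
from h import *
t,Rt=pick('c',-.057)
place(t,Rt)
goto([.38,.05,.32],Ry(XH))
for n in("scene","top"): cv2.imwrite(f"pics/{n}6.png",grab_frame(n)[:,:,::-1])
a=cv2.imread("pics/scene6.png")[170:250,210:310]; b=cv2.imread("pics/top6.png")[165:245,340:440]
cv2.imwrite("pics/6c.png",cv2.resize(np.hstack([a,b]),None,fx=4,fy=4,interpolation=cv2.INTER_CUBIC))
E
```

```text
c block False
closed t 39.1 tcp [0.5215 0.3466 0.0041] w 13.9 grip 30.0 F [ 0.2483 -0.4028  1.2946]
lift t 40.0 tcp [0.521  0.3463 0.1525] w 13.6 grip 30.0 F [ 0.8662  0.4861 -1.1039]
over t 42.2 tcp [ 0.4837 -0.2473  0.166 ] w 14.1 grip 30.0 F [-0.0423 -0.1451 -0.4953]
hit False
low t 43.5 tcp [ 0.4834 -0.2479  0.02  ] w 13.6 grip 30.0 F [0.1102 0.5135 0.0114]
hit True
down t 43.7 tcp [ 0.484  -0.2482  0.016 ] w 14.0 grip 30.0 F [1.2371 0.0999 4.7394]
open t 44.2 tcp [ 0.4834 -0.2479  0.0152] w 18.8 grip 0.0 F [ 0.3869 -0.4725  0.2615]
up t 45.1 tcp [ 0.4829 -0.2477  0.1645] w 18.7 grip 0.0 F [-0.4195 -0.9568 -0.2145]
```

View pics/6c.png

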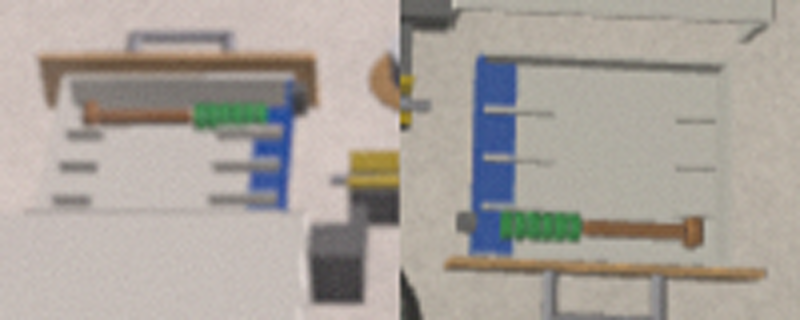

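Green lies flat in the near lane, knob at crop (692,232), bristles to blue. Orange goes to the far lane next, then yellow.

```bash
sed -i '/b2=see/d' h.py
python3 - <<'E'
from h import *
import sys
goto([.48,-.25,.3],Ry(XH))
for q,l in(('a',.057),('b',-.019)):
    t,Rt=pick(q,l)
    if current_gripper_width()*93<12: print("missed"); sys.exit()
    place(t,Rt,.20)
goto([.35,-.35,.3],Ry(XH))
for n in("scene","top"): cv2.imwrite(f"pics/{n}7.png",grab_frame(n)[:,:,::-1])
a=cv2.imread("pics/scene7.png")[170:250,210:310]; b=cv2.imread("pics/top7.png")[165:245,340:440]
cv2.imwrite("pics/7c.png",cv2.resize(np.hstack([a,b]),None,fx=4,fy=4,interpolation=cv2.INTER_CUBIC))
print({k:v[:3] for k,v in see().items()})
E
```

```text
a block False
closed t 52.3 tcp [0.3962 0.3239 0.0041] w 13.8 grip 30.0 F [-0.5394 -0.7539  2.0732]
lift t 53.2 tcp [0.3957 0.3236 0.1525] w 13.6 grip 30.0 F [ 0.103  -0.4427 -1.4307]
over t 55.4 tcp [ 0.5974 -0.2542  0.1661] w 13.7 grip 30.0 F [-0.5052 -0.7607 -0.407 ]
hit True
low t 56.5 tcp [ 0.5978 -0.2553  0.0281] w 14.0 grip 30.0 F [ 1.0447 -0.0773  0.9079]
hit True
down t 56.8 tcp [ 0.5977 -0.2552  0.028 ] w 14.2 grip 30.0 F [-1.1159  1.317   5.5304]
open t 57.2 tcp [ 0.5976 -0.2551  0.0279] w 18.6 grip 0.1 F [ 0.3538 -0.1863  0.1581]
up t 58.0 tcp [ 0.5967 -0.2549  0.1645] w 18.7 grip 0.0 F [0.1631 0.2291 0.1241]
b block False
closed t 62.2 tcp [0.4465 0.1719 0.0041] w 13.3 grip 30.0 F [ 0.1436 -0.3952  1.5074]
lift t 63.1 tcp [0.446  0.1717 0.1526] w 13.6 grip 30.0 F [-0.5105  0.768  -1.0107]
over t 65.4 tcp [ 0.5214 -0.2499  0.1659] w 13.6 grip 30.0 F [-0.3921  0.5794 -1.243 ]
hit False
low t 66.7 tcp [ 0.5213 -0.2503  0.02  ] w 13.7 grip 30.0 F [0.8648 0.2458 0.8433]
hit True
down t 66.9 tcp [ 0.522  -0.2506  0.016 ] w 13.5 grip 30.0 F [ 1.632  -0.7298  5.6831]
open t 67.4 tcp [ 0.5213 -0.2503  0.0152] w 18.9 grip 0.0 F [0.6009 0.9914 0.7992]
up t 68.3 tcp [ 0.5208 -0.25    0.1645] w 18.8 grip 0.0 F [-0.0659 -0.4133  0.0118]
{'d': (array([0.587 , 0.1649]), array([-0.1859, -0.9826]), np.float64(0.171926369871584))}
```

View pics/7c.png

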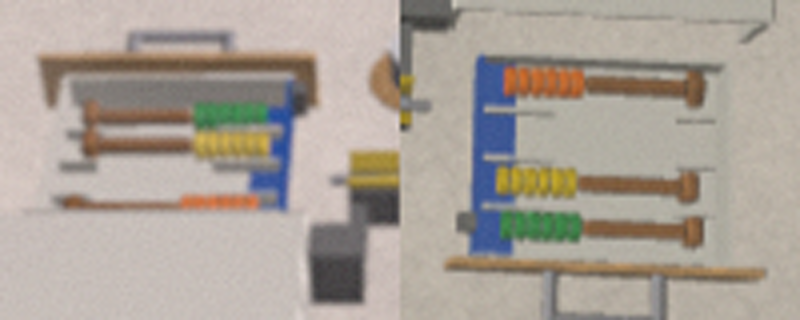

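Orange, yellow and green each lie parallel in their own lanes, at crop y 84, 183 and 228, bristles to blue. Orange met something 12 mm above its rest height and was let down from there, so I'll verify its lane position and then do grey.

```bash
cat >> h.py <<'E'
def intray(n,rgb,roi):
    hsv=cv2.cvtColor(rgb,cv2.COLOR_RGB2HSV)
    for q,(l,h) in {**BR,'wood':((5,90,40),(16,175,135))}.items():
        for b in blobs(mask(hsv,l,h,roi),15):
            print(n,q,b[0],b[1].round(1),(plane(n,b[1],.025)-TRAY)@np.c_[XH,YH,Z])
E
python3 - <<'E'
from h import *
im=cv2.imread("pics/top7.png")[:,:,::-1].copy(); intray("top",im,(355,178,425,229))
im=cv2.imread("pics/scene7.png")[:,:,::-1].copy(); intray("scene",im,(225,193,282,223))
t,Rt=pick('d',.018); 
if current_gripper_width()*93>12: place(t,Rt,.19)
goto([.35,-.35,.3],Ry(XH))
for n in("scene","top"): cv2.imwrite(f"pics/{n}8.png",grab_frame(n)[:,:,::-1])
a=cv2.imread("pics/scene8.png")[170:250,210:310]; b=cv2.imread("pics/top8.png")[165:245,340:440]
cv2.imwrite("pics/8c.png",cv2.resize(np.hstack([a,b]),None,fx=4,fy=4,interpolation=cv2.INTER_CUBIC))
E
```

```text
top a 116 [375.6 185.1] [0.0671 0.0505 0.013 ]
top b 116 [373.8 209.8] [-0.0189  0.0553  0.013 ]
top c 105 [374.3 221. ] [-0.0571  0.0529  0.013 ]
top wood 106 [402.6 186.2] [ 0.0669 -0.0429  0.013 ]
top wood 94 [400. 211.] [-0.0195 -0.0346  0.013 ]
top wood 92 [401.  222.1] [-0.0576 -0.0384  0.013 ]
scene a 40 [264.7 220.2] [0.0527 0.0492 0.013 ]
scene b 86 [267.3 205.6] [-0.0209  0.0528  0.013 ]
scene c 78 [266.8 198. ] [-0.0614  0.0476  0.013 ]
scene wood 37 [240.1 205.9] [-0.0201 -0.0472  0.013 ]
scene wood 31 [244.5 198.9] [-0.0573 -0.0356  0.013 ]
d block False
closed t 76.0 tcp [0.5908 0.1833 0.0041] w 13.8 grip 30.0 F [-0.5847  0.3574  1.1908]
lift t 76.9 tcp [0.5903 0.1831 0.1525] w 13.7 grip 30.0 F [-0.3455  0.4129 -0.6263]
over t 78.9 tcp [ 0.5583 -0.2522  0.1658] w 13.9 grip 30.0 F [ 1.0415 -0.1495 -0.0432]
hit False
low t 80.2 tcp [ 0.5583 -0.2526  0.02  ] w 13.9 grip 30.0 F [-0.5939  0.2377 -0.7349]
hit True
down t 80.5 tcp [ 0.559  -0.2529  0.016 ] w 13.6 grip 30.0 F [1.0763 0.7265 5.8157]
open t 80.9 tcp [ 0.5583 -0.2526  0.0149] w 17.7 grip 0.0 F [-0.3176  0.4895 -0.024 ]
up t 81.8 tcp [ 0.5578 -0.2524  0.1645] w 17.8 grip 0.0 F [-0.0438 -0.1968  0.1489]
```

View pics/8c.png

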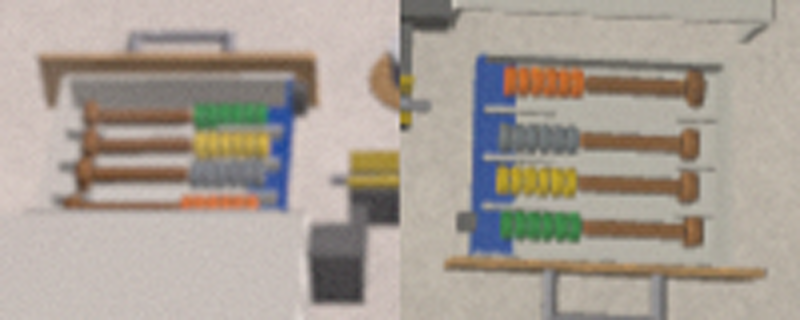

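All four now lie in separate lanes, orange at about x=+0.067. I'll check from the scene view that orange lies at the same height as the others, comparing upper edges.

Run:
```python
from h import *
im=cv2.imread("pics/scene8.png")[:,:,::-1].copy(); hsv=cv2.cvtColor(im,cv2.COLOR_RGB2HSV)
def w(lx,y,dz=0):
    p=TRAY+lx*XH+y*YH; p[2]=.025+dz; return p
R=np.array(CM["scene"]["pose"])[:3,1]  # image down
upv=-(R-XH*0); 
for q,lx,y,r in(('b',-.019,.05,.013),('c',-.057,.05,.013),('a',.067,.05,.013),('knob a',.067,-.08,.013),('knob b',-.0195,-.080,.013)):
    hi={dz:proj("scene",w(lx,y,dz)-R*r) for dz in(0,.014)}
    x=int(round(hi[0][0])); cols=range(x-2,x+3); y0=int(hi[0][1])
    print(q,"expected upper edge flat/perched",hi[0].round(1),hi[.014].round(1))
    for yy in range(y0-6,y0+6): print("   ",yy,hsv[yy,x-2:x+3].mean(0).round().astype(int), end="")
    print()
```

```text
b expected upper edge flat/perched [266.5 202.4] [266.2 199.7]
    196 [ 64  95 129]    197 [ 67 130 137]    198 [ 67 129 137]    199 [ 67 122 130]    200 [ 66  93 125]    201 [ 55  37 143]    202 [ 25  43 151]    203 [ 21 115 170]    204 [ 22 149 192]    205 [ 22 145 191]    206 [ 23 141 180]    207 [ 23 146 165]
c expected upper edge flat/perched [267.4 195.3] [267.  192.5]
    189 [ 12  28 152]    190 [ 13  20 129]    191 [ 15  17 122]    192 [ 13  17 123]    193 [  7  16 124]    194 [ 15  18 121]    195 [ 53  34 121]    196 [ 64  95 129]    197 [ 67 130 137]    198 [ 67 129 137]    199 [ 67 122 130]    200 [ 66  93 125]
a expected upper edge flat/perched [264.6 219.4] [264.2 216.6]
    213 [119  11 124]    214 [122  11 116]    215 [125   8 113]    216 [ 33   6 130]    217 [ 10  20 168]    218 [  8  59 190]    219 [ 10 128 191]    220 [ 11 169 199]    221 [ 10 138 199]    222 [  8  64 187]    223 [ 12  20 188]    224 [ 11  15 197]
knob a expected upper edge flat/perched [228.  219.5] [227.4 216.8]
    213 [ 11  64 147]    214 [ 10  55 155]    215 [ 12  52 152]    216 [ 10  43 156]    217 [ 12  37 160]    218 [ 11  46 156]    219 [ 12  78 140]    220 [ 12 124 129]    221 [ 11 104 130]    222 [ 10  37 155]    223 [  9  15 184]    224 [  9  18 198]
knob b expected upper edge flat/perched [231.2 202.5] [230.7 199.8]
    196 [ 13  70 140]    197 [ 11  74 151]    198 [ 12  74 155]    199 [ 11  71 144]    200 [ 12  61 139]    201 [ 12  48 148]    202 [ 10  55 149]    203 [ 10  77 136]    204 [ 12  87 137]    205 [ 12  88 145]    206 [ 13  88 143]    207 [ 13  83 131]
```

Orange sits flat, with its upper edge within 1 px of the expected place. Closing the tray.

Run:
```python
from h import *
t=np.array([.4057,-.2235,.0363]); move_gripper(.33,30); goto(t+[0,0,.12],Ry(XH))
print(move_linear(t,v=.12,max_force=12)); move_gripper(0,30); st("grip")
p=np.array(current_tool_pos())
print(move_linear(p+.195*XH,v=.08,max_force=35)); st("push")
print(move_linear(p+.211*XH,v=.03,max_force=22)); st("shut")
move_gripper(.33); p=np.array(current_tool_pos()); move_linear(p+[0,0,.15],v=.2); goto([.3,-.5,.3],Ry(XH))
for n in("scene","top"): cv2.imwrite(f"pics/{n}9.png",grab_frame(n)[:,:,::-1])
a=cv2.imread("pics/scene9.png")[150:290,190:450]; b=cv2.imread("pics/top9.png")[100:270,185:445]
cv2.imwrite("pics/9c.png",cv2.resize(np.vstack([a,b]),None,fx=1.9,fy=1.9,interpolation=cv2.INTER_CUBIC)); st()
```

```text
False
grip t 85.8 tcp [ 0.4059 -0.2236  0.0366] w 11.0 grip 30.0 F [-0.075   0.8425  3.2453]
False
push t 88.4 tcp [ 0.601  -0.2364  0.0366] w 11.0 grip 30.0 F [-1.0225 -5.5689  2.072 ]
True
shut t 88.8 tcp [ 0.6103 -0.2371  0.0365] w 11.1 grip 30.0 F [-4.968   1.2301  8.2515]
 t 92.0 tcp [ 0.3008 -0.4996  0.2995] w 30.5 grip 0.0 F [-0.3882  0.7591  0.2922]
```

View pics/9c.png

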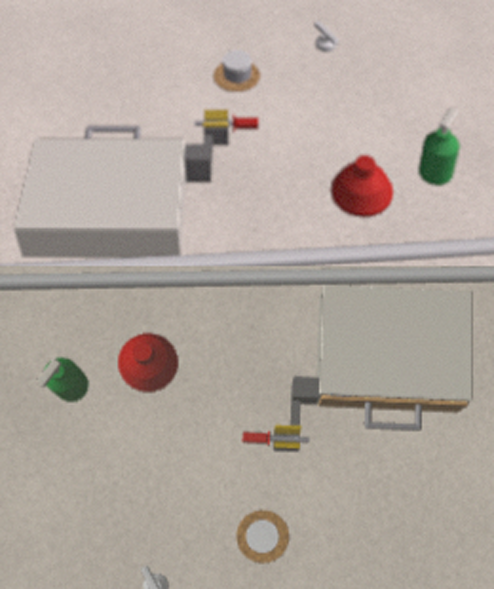

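The tray is shut after 0.205 m of travel. The pin is parked, the tin is on the coaster, and the bystanders are where they were. Handing in.

```bash
python3 -c "
from workcell import *
print(job_done())"
```

```text
the job is handed in; nothing more can be done
None
```

The job is handed in at about 92 s: the pin is parked in the notch, the tin stands on the coaster, all four brushes lie in their own lanes with bristles at the blue end, and the tray is fully shut. The orange brush was released about 12 mm above its lane and settled flat, roughly 4 mm off the lane centre.

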